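# Pulse the nut grinder

## Task

The steel beaker of the nut grinder has fallen over on the coffee table. First stand it upright on the table, collar down; then set it into the socket of the white motor base, its two lugs down through the two slots until it sits fully home, and twist it clockwise (seen from above) against the spring to the half-way 'pulse' mark, without ever going as far as the lock at the end of the travel. Finish while still gripping the beaker and holding it steady at the half-way mark, and leave the other things on the table where they are.

Things in the scene. Friction and masses are not known exactly. Their poses are not given: they have to be found in the camera images.
- beaker: The grinder's beaker: closed steel cylinder, 60 mm diameter, 95 mm long, about 220 g, a grey band round each end, grey lugs and ridge. Origin: centre of the flat collar end, which goes down into the base; its z axis runs along the beaker from there to the other end. The same after a half turn about z. At the start it lies on its side, axis level, lugs about level, free to roll a little.
- lug (a point): Outer end of one of the beaker's two lugs, 38 mm from the beaker's axis on its +x side; the other is across from it, at -x. Each lug is 14 mm wide (along the beaker's y) and 7 mm high (beaker z 0 to 7 mm), at the very collar end. Axes as the beaker.
- ridge (a point): Top of the grip ridge on the end away from the collar, on the beaker's axis, 107 mm from the collar end. The ridge is 44 mm long in line with the lugs (beaker x), 10 mm wide and 12 mm high. Axes as the beaker.
- base: The motor base: white, round, 112 mm diameter at the foot, 104 mm above, 95 mm high, fixed to the table. Origin: centre of its underside, z up; its +x and -x axes point to the two slots of the socket in its top. Black marks on the flange, clockwise from each slot: one long bar at 30 degrees (half-way, pulse), two short bars at 60 degrees (lock).
- socket (a point): Point on the socket's axis at its floor, 80 mm above the table: where the centre of the beaker's collar end is when fully home. Above it is a flange, underside 90 mm and top 95 mm above the table, with a round bore of 66 mm and two slots 20 mm wide running out along +x and -x to 43 mm from the axis. Axes as the base.
- drive (a joint): Spring-loaded plate at the socket's floor; its notches take the lugs below the slots (2.5 mm play each way, about 0.07 rad) and turn with the beaker. 0 = rest, notches below the slots; grows to 1.05 rad turning clockwise from above; half-way 0.52; the lock is from 0.9 on. The spring turns it back to 0 if let go: 0.07 N m at 0, 0.13 N m at half-way.
- spray: Bystander: small spray bottle, 38 mm diameter, 130 mm high, origin under its centre.
- phone: Bystander: telephone lying flat, 155 x 75 x 9 mm, long along its x, origin under its centre.
- remote: Bystander: remote control lying flat, 160 x 42 x 16 mm, long along its x, origin under its centre.
- car_a: Bystander: blue toy car, 75 x 33 x 33 mm, origin under its centre.
- car_b: Bystander: white toy car, 75 x 33 x 33 mm, origin under its centre.
- dish: Bystander: black dish, 150 mm diameter, 22 mm high, origin under its centre.
- glass: Bystander: drinking glass, 64 mm diameter, 70 mm high, origin under its centre.
Not all that is in view belongs to the job. There is more than one size of the beaker; the job needs the larger. What is shaped like the base but green is not meant.

How it is judged:
By the outcome, as a careful person would: the job done as asked, in the order asked, and still so for the second after the job is handed in, while the arm keeps its last pose, push and grip.
It also fails if it takes over 61 s, if anything falls off the work surface, if the arm or the gripper's body presses on something with over 40 N, if the wrist force passes 120 N, or if a joint passes its speed limit or range.

## Robot

A 6-joint arm with a two-finger parallel gripper is mounted at the origin on the work surface. World frame = base frame: x ahead of the robot, y to its left, z up, the work surface at z = 0. Lengths are in m, angles in degrees, forces in N, time in s.
With the tool pointing down it reaches from about 0.3 to 1 m from the base axis. Payload 5.1 kg.
Tool frame: the origin (TCP) lies on the centre line of the jaws, within the pads' length; the fingertips stand 8 mm ahead of it and the grasp point (between the pads) lies 11 mm behind it; z points along the fingers, y is the line along which they close (so a half turn about z gives the same grasp; the last joint's range is limited). The gripper opens to 95 mm and grips with 3 to 60 N. Pads are 20 mm wide; open, the fingers measure 119 mm over their backs; the gripper's body (75 mm by 180 mm) begins 59 mm behind the grasp point.
Start: joints at [-74.061, 7.093, 94.555, -0, 78.352, -4.733], TCP at [0.229, -0.608, 0.223] pointing down, gripper open.
Joint ranges: [-149.61, 149.61], [-58.7, 133.49], [1.44, 155.28], [-77.14, 257.14], [18.33, 153.61], [-166.67, 166.67]. Speed limits (degrees/s): [147.25, 147.25, 180, 180, 180, 180].

## Interface

Orientations are given as a 3x3 rotation matrix whose columns are the frame's x, y, z axes.
In Python, from bench import ctrl, get_image, camera_info gives the robot as it stands.
- The arm moves only by the tool servo_tool, never from a script. Its arguments are lists of equal length, an entry for each row: "offset": the shift along the world's x, y, z in m, a list of three; "rot": the turn, a rotation vector about the world's x, y, z in degrees, a list of three; "hand": the opening, from -1 (shut) to 1 (fully open). In form: {"offset": [[dx, dy, dz], ...], "rot": [[ax, ay, az], ...], "hand": [hand, ...]}. A call has 1 to 20 rows; each row shifts and turns the commanded pose from where the row before left it; what a row does not reach is not made up. A row lasts 1/10 s, in which the tool goes at most 50 mm and 8.59 degrees, less where a joint would pass 70% of its speed; a pose out of reach is approached as far as the arm can. A call with a gripper value outside its range is refused whole. The fingers move at their own pace and stop on an object; "force" is the grip in N (left out, the last holds). Time passes only in rows, so rows that do not move let the fingers close. It gives the time, the measured TCP pose, the force, the opening and the grip force at its end, in the units of the state.
- ctrl.read_state(): the state, without advancing time (a new reading comes with each control period).
- get_image(name): name is "scene" or "top"; returns the picture (384x512x3 uint8, blue, green, red); there is no depth.
- camera_info(name): a dict with "intrinsics" (3x3 intrinsics, pixels), "dist_coeffs" ([k1, k2, p1, p2, k3] as OpenCV has them; the pictures are not rectified), "view" (4x4, takes a point from world to camera coordinates). Camera axes: x right, y down, z forward; pixel columns grow to the right and rows downward; lengths in m; the calibration is good to about 2 mm. A picture is of the moment at which its call begins. camera_info takes no time and is no camera call.
- ctrl.close_job(): hands the job in; it is judged then, once.
The state is a dict: "time_s": time; "joint_positions": joint angles; "qvel": joint speeds; "effort": joint torques, N m; "tcp_pos": TCP position; "orientation": TCP orientation; "contact_force": force on the tool from outside, world axes, zero at the start; "wrist_torque": the same for the moment, N m; "width": finger opening in m; "grasp_force": force on a finger pad.
Only numpy, scipy, OpenCV 4.12 (cv2) and the standard library are available. Lean on these libraries where they do the work, as an engineer would, in place of code of your own. Each camera call takes 0.05 s, during which the arm holds its last target. There are 200 camera calls.

## Working session

There is one attempt and no reset: what is moved stays moved. The work goes in short steps, Python scripts to look and compute and a tool call to move; the robot and the scene stay as the last step left them, time stands still between calls to the robot, and variables do not carry over. Pictures are saved under pics/ and viewed, at most 10 in all, crops included, and the job is handed in when it is done.

Besides the shell and the picture viewer there is one more tool, called in YAML: its name, and indented under it one key for each argument. servo_tool: Moves the arm, as the interface text tells. Its arguments: {"type":"object","properties":{"offset":{"type":"array","items":{"type":"array","items":{"type":"number"}}},"rot":{"type":"array","items":{"type":"array","items":{"type":"number"}}},"hand":{"type":"array","items":{"type":"number"}},"force":{"type":"number"}},"required":["offset","rot","hand"]}

```bash
mkdir -p pics; ls; python3 - <<'E'
from bench import ctrl,get_image,camera_info
import cv2,numpy as np
for n in("scene","top"):
    im=get_image(n);cv2.imwrite(f"pics/{n}0.png",im)
    c=camera_info(n);V=np.array(c["view"]);print(n,np.round(c["intrinsics"],1).tolist(),np.round(c["dist_coeffs"],3),np.round(V,3).tolist(),"pos",-V[:3,:3].T@V[:3,3])
s=ctrl.read_state();print(s)
E
```

```text
pics
scene [[410.0, 0.0, 254.0], [0.0, 410.0, 186.0], [0.0, 0.0, 1.0]] [-0.105  0.     0.     0.     0.   ] [[0.104, 0.994, -0.018, -0.008], [0.691, -0.085, -0.718, -0.335], [-0.716, 0.063, -0.696, 1.646], [0.0, 0.0, 0.0, 1.0]] pos [ 1.41061826 -0.12398885  0.90443218]
top [[392.7, 0.0, 259.8], [0.0, 392.7, 194.1], [0.0, 0.0, 1.0]] [-0.001  0.     0.     0.     0.   ] [[-0.023, -1.0, -0.012, -0.013], [-0.997, 0.023, -0.07, 0.552], [0.07, 0.01, -0.998, 1.17], [0.0, 0.0, 0.0, 1.0]] pos [ 0.46880321 -0.03806656  1.20573782]
{'time_s': 0.1, 'joint_positions': array([-7.40622585e+01,  7.13069624e+00,  9.46261398e+01, -1.52727950e-03,
        7.83482722e+01, -4.73286168e+00]), 'qvel': array([-0.03541352, -0.05408594, -0.19134937, -0.01502215, -0.09098545,
        0.07590165]), 'effort': array([-7.08471907e-05, -4.18882978e+01, -3.61096680e+01,  7.76470522e-02,
        4.61490580e-02, -6.40514781e-05]), 'tcp_pos': array([ 0.22925851, -0.6076396 ,  0.22150055]), 'orientation': array([[ 9.35623390e-01,  3.52999424e-01, -5.28839199e-04],
       [ 3.52999798e-01, -9.35621749e-01,  1.75679923e-03],
       [ 1.25355662e-04, -1.83038258e-03, -9.99998317e-01]]), 'contact_force': array([ 0.86203164, -0.00606478,  1.10939777]), 'wrist_torque': array([ 0.02112154, -0.03301042, -0.02523205]), 'grasp_force': 0.0, 'width': 0.09514987342533487}
```

View pics/scene0.png

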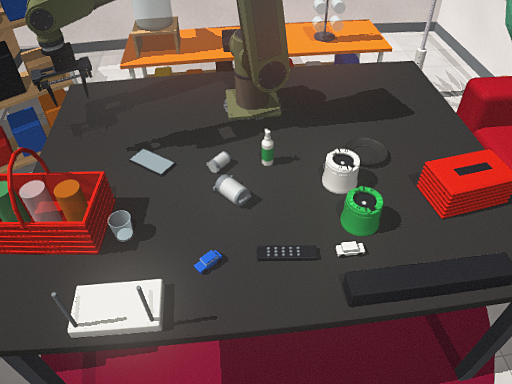

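View pics/top0.png

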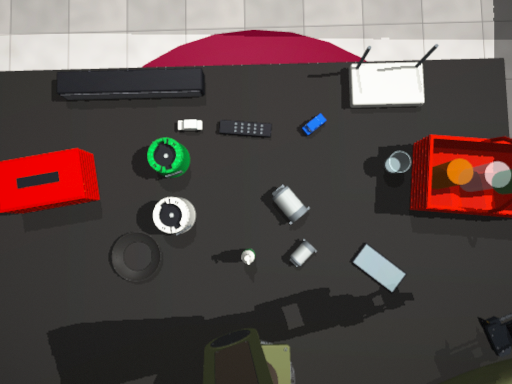

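The large beaker is at top (290,203) / scene (233,190). The small one is at top (302,253). The white base is at top (174,215) / scene (341,170). I'll enlarge these in a montage.

```bash
python3 - <<'E'
import cv2,numpy as np
t=cv2.imread("pics/top0.png");s=cv2.imread("pics/scene0.png")
def c(im,x,y,w=50,h=37):return cv2.resize(im[y-h:y+h,x-w:x+w],(400,296),interpolation=cv2.INTER_CUBIC)
m=np.vstack([np.hstack([c(t,290,203,34,25),c(t,174,215,34,25)]),np.hstack([c(s,233,190,34,25),c(s,341,170,34,25)])])
cv2.imwrite("pics/m0.png",m)
E
```

```text
(no output)
```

View pics/m0.png

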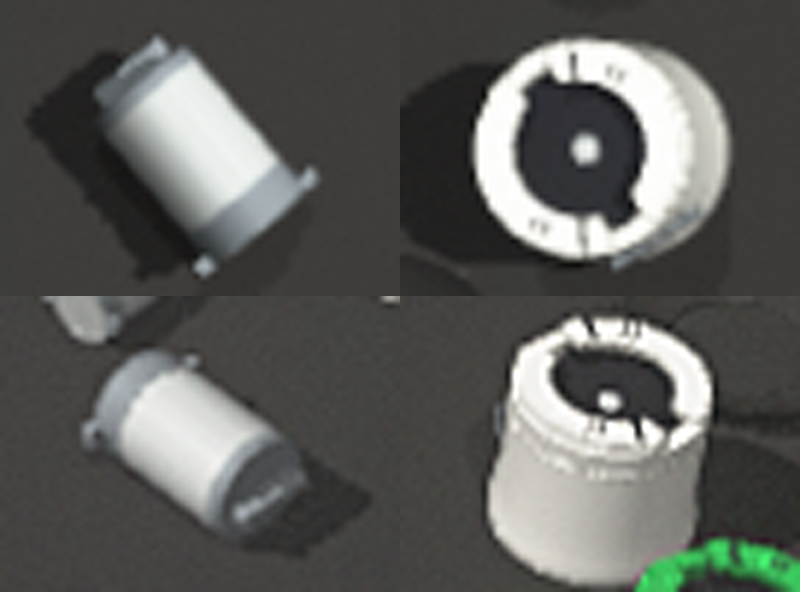

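```bash
cat >h.py <<'E'
import cv2,numpy as np
from bench import ctrl,get_image,camera_info
def ray(n,px):
    c=camera_info(n);V=np.array(c["view"]);K=np.array(c["intrinsics"]);d=np.array(c["dist_coeffs"])
    p=cv2.undistortPoints(np.array(px,float).reshape(-1,1,2),K,d)[:,0]
    R=V[:3,:3];return -R.T@V[:3,3],np.c_[p,np.ones(len(p))]@R
def onz(n,px,z):
    o,d=ray(n,px);return o+d*((z-o[2])/d[:,2])[:,None]
def proj(n,P):
    c=camera_info(n);V=np.array(c["view"])
    return cv2.projectPoints(np.array(P,float).reshape(-1,1,3),cv2.Rodrigues(V[:3,:3])[0],V[:3,3],np.array(c["intrinsics"]),np.array(c["dist_coeffs"]))[0][:,0]
def cross(pa,pb):
    (a,u),(b,v)=ray("scene",pa),ray("top",pb);out=[]
    for x,y in zip(u,v):
        s=np.linalg.lstsq(np.c_[x,-y],b-a,rcond=None)[0];out.append(((a+x*s[0])+(b+y*s[1]))/2)
    return np.array(out)
E
python3 - <<'E'
from h import *
T=lambda x,y,ox,oy:(ox+(x-.0)/5.882-.4,oy+y/5.92-.4)
lt=[T(310,177,256,178),T(205,265,256,178)];rt=T(131,69,256,178)
ls=[T(190,64,199,165),T(92,137,199,165)];rs=T(268,206,199,165)
print("lugs/ridge top@.03",onz("top",lt+[rt],.03).round(4).tolist())
print("scene@.03",onz("scene",ls+[rs],.03).round(4).tolist())
# both-view crossing: lug order (top right-lower = scene left-upper?)
for k in(ls,ls[::-1]): print(cross(k+[rs],lt+[rt]).round(4).tolist())
from scipy.optimize import least_squares
for n,(cx,cy) in dict(top=(174,215),scene=(341,165)).items():
    im=cv2.imread(f"pics/{n}0.png");g=cv2.cvtColor(im,cv2.COLOR_BGR2GRAY)
    r=cv2.resize(g[cy-40:cy+40,cx-40:cx+40],None,fx=8,fy=8,interpolation=cv2.INTER_CUBIC)
    m=cv2.morphologyEx((r>120).astype(np.uint8),cv2.MORPH_OPEN,np.ones((5,5)))
    cs,h=cv2.findContours(m,cv2.RETR_CCOMP,cv2.CHAIN_APPROX_NONE)
    for c,hh in zip(cs,h[0]):
        if cv2.contourArea(c)<6000: continue
        px=(c[:,0]+.5)/8-.5+[cx-40,cy-40]
        P=onz(n,px,.095)[:,:2]
        R=.033 if hh[3]>=0 else .052
        c0=P.mean(0)
        f=least_squares(lambda q:np.hypot(*(P-q).T)-R,c0,loss="soft_l1",f_scale=.0007)
        d=P-f.x;rr=np.hypot(*d.T);az=np.degrees(np.arctan2(d[:,1],d[:,0]))
        print(n,"hole" if hh[3]>=0 else "outer",len(P),f.x.round(4),np.abs(rr-R).mean().round(4))
        if hh[3]>=0:
            w=rr>.038;a2=np.radians(2*az[w]);print("slot az",np.degrees(np.arctan2(np.sin(a2).mean(),np.cos(a2).mean()))/2,
             [ (az[w&(np.cos(np.radians(az-s))>0)].mean().round(1),(w&(np.cos(np.radians(az-s))>0)).sum(),rr[w&(np.cos(np.radians(az-s))>0)].max().round(4)) for s in(35,-145)])
for nm,p,z in [("remote",(245,129),.016),("carb",(315,124),.03),("glass",(398,162),.04),("spray",(248,256),.12),("small",(302,253),.02),("phone",(379,267),.01)]: print(nm,onz("top",[p],z)[0].round(3))
E
```

```text
lugs/ridge top@.03 [[0.5075, -0.1697, 0.03], [0.4644, -0.1152, 0.03], [0.5644, -0.0802, 0.03]]
scene@.03 [[0.4541, -0.1126, 0.03], [0.5035, -0.167, 0.03], [0.5641, -0.0802, 0.03]]
[[0.5084, -0.1383, 0.0849], [0.4639, -0.1434, -0.0103], [0.5644, -0.0802, 0.0303]]
[[0.5075, -0.168, 0.034], [0.4645, -0.1137, 0.0397], [0.5644, -0.0802, 0.0303]]
top outer 986 [0.4944 0.2223] 0.0054
top hole 583 [0.4941 0.2291] 0.0025
slot az 31.93929934143224 [(np.float64(32.1), np.int64(47), np.float64(0.0407)), (np.float64(-148.2), np.int64(57), np.float64(0.0425))]
scene outer 1510 [0.5788 0.1995] 0.0331
scene hole 497 [0.4964 0.2283] 0.0035
slot az 24.625958432688932 [(np.float64(24.7), np.int64(62), np.float64(0.045)), (np.float64(-156.2), np.int64(16), np.float64(0.0396))]
remote [0.754 0.015 0.016]
carb [ 0.76  -0.198  0.03 ]
glass [ 0.637 -0.44   0.04 ]
spray [0.375 0.01  0.12 ]
small [ 0.372 -0.148  0.02 ]
phone [ 0.325 -0.378  0.01 ]
```

Top view: the beaker's collar is at about (0.483,-0.145) and its axis points at azimuth 38.5°, with the lugs level (lug crossings at z≈0.034–0.040 and ridge at z 0.030 agree with what's given). The base is at (0.495,0.229) with its slots at about 32°. Next I move above the beaker, then tilt 45° so it can be stood up with the hand well clear.

servo_tool:
  offset:
    - [0.024, 0.0365, 0.002]
    - [0.024, 0.0365, 0.002]
    - [0.024, 0.0365, 0.002]
    - [0.024, 0.0365, 0.002]
    - [0.024, 0.0365, 0.002]
    - [0.024, 0.0365, 0.002]
    - [0.024, 0.0365, 0.002]
    - [0.024, 0.0365, 0.002]
    - [0.024, 0.0365, 0.002]
    - [0.024, 0.0365, 0.002]
    - [0.024, 0.0365, 0.002]
    - [0.024, 0.0365, 0.002]
    - [0.024, 0.0365, 0.002]
    - [0.024, 0.0365, 0.002]
    - [0.024, 0.0365, 0.002]
    - [0, 0, 0]
  rot:
    - [0, 0, 1.2]
    - [0, 0, 1.2]
    - [0, 0, 1.2]
    - [0, 0, 1.2]
    - [0, 0, 1.2]
    - [0, 0, 1.2]
    - [0, 0, 1.2]
    - [0, 0, 1.2]
    - [0, 0, 1.2]
    - [0, 0, 1.2]
    - [0, 0, 1.2]
    - [0, 0, 1.2]
    - [0, 0, 1.2]
    - [0, 0, 1.2]
    - [0, 0, 1.2]
    - [0, 0, 0]
  hand: [1, 1, 1, 1, 1, 1, 1, 1, 1, 1, 1, 1, 1, 1, 1, 1]
  force: 30

```text
time_s: 1.7
tcp_pos: [0.591, -0.0567, 0.2522]
orientation: [[0.777, 0.629, -0.0], [0.629, -0.777, 0.001], [0.001, -0.001, -1.0]]
contact_force: [-0.2, -0.5, -0.6]
width: 0.0954
grasp_force: 0.0
```

servo_tool:
  offset:
    - [0, 0, -0.01]
    - [0, 0, -0.01]
    - [0, 0, -0.01]
    - [0, 0, -0.01]
    - [0, 0, -0.01]
    - [0, 0, -0.01]
    - [0, 0, 0]
  rot:
    - [-4.67, 5.87, 0]
    - [-4.67, 5.87, 0]
    - [-4.67, 5.87, 0]
    - [-4.67, 5.87, 0]
    - [-4.67, 5.87, 0]
    - [-4.67, 5.87, 0]
    - [0, 0, 0]
  hand: [1, 1, 1, 1, 1, 1, 1]

```text
time_s: 2.4
tcp_pos: [0.5877, -0.06, 0.186]
orientation: [[0.543, 0.625, -0.561], [0.444, -0.78, -0.441], [-0.713, -0.01, -0.701]]
contact_force: [-0.0, -0.2, -0.8]
width: 0.0954
grasp_force: 0.0
```

```bash
python3 - <<'E'
from h import *
s=ctrl.read_state();print(s["time_s"],s["joint_positions"].round(1),s["tcp_pos"].round(4),s["orientation"].round(3).tolist(),s["contact_force"].round(1))
a=get_image("scene");b=get_image("top")
c=lambda im,x,y:cv2.resize(im[y-75:y+75,x-67:x+66],(399,450))
cv2.imwrite("pics/m1.png",np.hstack([c(a,233,150),c(b,280,200)]))
E
```

```text
2.4 [  0.9  24.4  85.7 -26.9 107.   52.7] [ 0.5877 -0.06    0.186 ] [[0.543, 0.625, -0.561], [0.444, -0.78, -0.441], [-0.713, -0.01, -0.701]] [-0.  -0.2 -0.8]
```

View pics/m1.png

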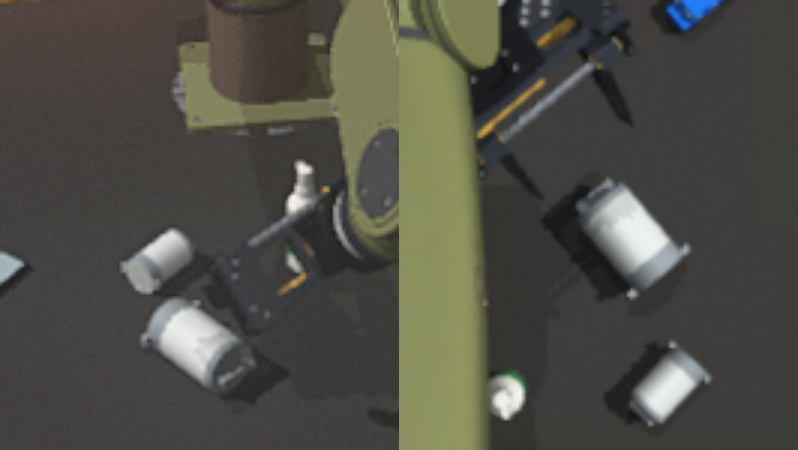

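The scene crop shows the gripper wide across its closing line only. The beaker is unmoved, with lugs at top (308,209) and (291,223). I go in along the tool axis and grip.

servo_tool:
  offset:
    - [-0.002, -0.002, -0.0235]
    - [-0.002, -0.002, -0.0235]
    - [-0.002, -0.002, -0.0235]
    - [-0.002, -0.002, -0.0235]
    - [-0.0112, -0.0088, -0.014]
    - [-0.0112, -0.0088, -0.014]
    - [-0.0112, -0.0088, -0.014]
    - [-0.0112, -0.0088, -0.014]
    - [-0.0112, -0.0088, -0.014]
    - [0, 0, 0]
    - [0, 0, 0]
  rot:
    - [0, 0, 0]
    - [0, 0, 0]
    - [0, 0, 0]
    - [0, 0, 0]
    - [0, 0, 0]
    - [0, 0, 0]
    - [0, 0, 0]
    - [0, 0, 0]
    - [0, 0, 0]
    - [0, 0, 0]
    - [0, 0, 0]
  hand: [1, 1, 1, 1, 1, 1, 1, 1, 1, 1, 1]

```text
time_s: 3.6
tcp_pos: [0.5263, -0.1133, 0.0308]
orientation: [[0.555, 0.623, -0.551], [0.442, -0.782, -0.439], [-0.705, 0.0, -0.709]]
contact_force: [0.3, 0.1, -0.3]
width: 0.095
grasp_force: 0.0
```

servo_tool:
  offset:
    - [0, 0, 0]
    - [0, 0, 0]
    - [0, 0, 0]
    - [0, 0, 0]
    - [0, 0, 0]
    - [0, 0, 0]
    - [0, 0, 0]
    - [0, 0, 0]
  rot:
    - [0, 0, 0]
    - [0, 0, 0]
    - [0, 0, 0]
    - [0, 0, 0]
    - [0, 0, 0]
    - [0, 0, 0]
    - [0, 0, 0]
    - [0, 0, 0]
  hand: [-1, -1, -1, -1, -1, -1, -1, -1]
  force: 30

```text
time_s: 4.4
tcp_pos: [0.5255, -0.1125, 0.0286]
orientation: [[0.552, 0.624, -0.553], [0.443, -0.781, -0.44], [-0.707, -0.002, -0.707]]
contact_force: [-0.1, 1.3, 0.9]
width: 0.0593
grasp_force: 30.0
```

servo_tool:
  offset:
    - [0, 0, 0.02]
    - [0, 0, 0.02]
    - [0, 0, 0.02]
    - [0, 0, 0.02]
    - [0, 0, 0.02]
    - [0.004, 0, 0]
    - [0.004, 0, 0]
    - [0.004, 0, 0]
    - [0.004, 0, 0]
    - [0.004, 0, 0]
    - [0.004, 0, 0]
    - [0.004, 0, 0]
    - [0.004, 0, 0]
    - [0.004, 0, 0]
    - [0.004, 0, 0]
    - [0.004, 0, 0]
    - [0.004, 0, 0]
    - [0, 0, 0]
    - [0, 0, 0]
    - [0, 0, 0]
  rot:
    - [0, 0, 0]
    - [0, 0, 0]
    - [0, 0, 0]
    - [0, 0, 0]
    - [0, 0, 0]
    - [4.67, -5.87, 0]
    - [4.67, -5.87, 0]
    - [4.67, -5.87, 0]
    - [4.67, -5.87, 0]
    - [4.67, -5.87, 0]
    - [4.67, -5.87, 0]
    - [4.67, -5.87, 0]
    - [4.67, -5.87, 0]
    - [4.67, -5.87, 0]
    - [4.67, -5.87, 0]
    - [4.67, -5.87, 0]
    - [4.67, -5.87, 0]
    - [0, 0, 0]
    - [0, 0, 0]
    - [0, 0, 0]
  hand: [-1, -1, -1, -1, -1, -1, -1, -1, -1, -1, -1, -1, -1, -1, -1, -1, -1, -1, -1, -1]

```text
time_s: 6.4
tcp_pos: [0.5741, -0.1126, 0.1301]
orientation: [[0.55, 0.626, 0.553], [0.445, -0.78, 0.439], [0.706, 0.004, -0.708]]
contact_force: [0.2, -0.2, -2.7]
width: 0.06
grasp_force: 30.0
```

```bash
python3 - <<'E'
from h import *
s=ctrl.read_state();print(s["time_s"],s["joint_positions"].round(1),s["tcp_pos"].round(4),s["contact_force"].round(1),s["width"],s["grasp_force"])
a=get_image("scene");b=get_image("top")
c=lambda im,x,y:cv2.resize(im[y-75:y+75,x-67:x+66],(399,450))
cv2.imwrite("pics/m2.png",np.hstack([c(a,233,160),c(b,280,180)]))
E
```

```text
6.4 [-36.1  -4.2 124.2  52.7  58.9 -13.1] [ 0.5741 -0.1126  0.1301] [ 0.2 -0.2 -2.7] 0.059954750945710726 29.997932016849518
```

View pics/m2.png

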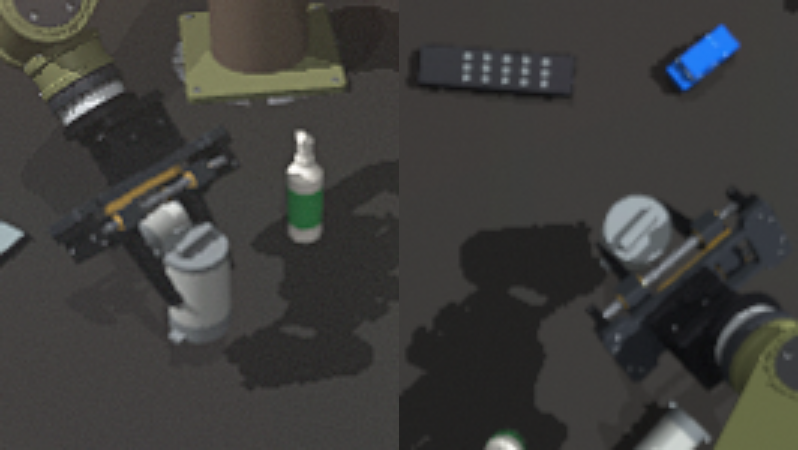

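Both views show the beaker upright in the grip with its ridge on top and nothing nearby. I lower it to the table.

servo_tool:
  offset:
    - [0, 0, -0.014]
    - [0, 0, -0.014]
    - [0, 0, -0.014]
    - [0, 0, -0.014]
    - [0, 0, -0.012]
    - [0, 0, -0.004]
    - [0, 0, -0.001]
    - [0, 0, -0.001]
    - [0, 0, -0.001]
    - [0, 0, -0.001]
    - [0, 0, 0]
    - [0, 0, 0]
  rot:
    - [0, 0, 0]
    - [0, 0, 0]
    - [0, 0, 0]
    - [0, 0, 0]
    - [0, 0, 0]
    - [0, 0, 0]
    - [0, 0, 0]
    - [0, 0, 0]
    - [0, 0, 0]
    - [0, 0, 0]
    - [0, 0, 0]
    - [0, 0, 0]
  hand: [-1, -1, -1, -1, -1, -1, -1, -1, -1, -1, -1, -1]

```text
time_s: 7.7
tcp_pos: [0.574, -0.113, 0.0536]
orientation: [[0.551, 0.624, 0.555], [0.443, -0.781, 0.44], [0.708, 0.003, -0.706]]
contact_force: [-0.4, -0.6, -0.2]
width: 0.0592
grasp_force: 30.0
```

servo_tool:
  offset:
    - [0, 0, -0.001]
    - [0, 0, 0]
    - [0, 0, 0]
    - [0, 0, 0]
    - [0, 0, 0]
    - [0, 0, 0]
    - [0, 0, 0]
    - [0, 0, 0]
  rot:
    - [0, 0, 0]
    - [0, 0, 0]
    - [0, 0, 0]
    - [0, 0, 0]
    - [0, 0, 0]
    - [0, 0, 0]
    - [0, 0, 0]
    - [0, 0, 0]
  hand: [-1, -1, 0.4, 0.5, 0.6, 0.8, 1, 1]

```text
time_s: 8.5
tcp_pos: [0.5734, -0.1126, 0.0515]
orientation: [[0.552, 0.624, 0.553], [0.442, -0.781, 0.44], [0.707, 0.002, -0.707]]
contact_force: [-0.7, -0.3, -0.3]
width: 0.0928
grasp_force: 0.0
```

servo_tool:
  offset:
    - [-0.0111, -0.0088, 0.0141]
    - [-0.0111, -0.0088, 0.0141]
    - [-0.0111, -0.0088, 0.0141]
    - [-0.0111, -0.0088, 0.0141]
    - [-0.0111, -0.0088, 0.0141]
    - [-0.0111, -0.0088, 0.0141]
    - [0, 0, 0.04]
    - [0, 0, 0.04]
    - [0, 0, 0]
    - [0, 0, 0]
  rot:
    - [0, 0, 0]
    - [0, 0, 0]
    - [0, 0, 0]
    - [0, 0, 0]
    - [0, 0, 0]
    - [0, 0, 0]
    - [0, 0, 0]
    - [0, 0, 0]
    - [0, 0, 0]
    - [0, 0, 0]
  hand: [1, 1, 1, 1, 1, 1, 1, 1, 1, 1]

```text
time_s: 9.5
tcp_pos: [0.5072, -0.1659, 0.2175]
orientation: [[0.55, 0.624, 0.555], [0.444, -0.781, 0.439], [0.707, 0.005, -0.707]]
contact_force: [0.4, -0.2, -0.3]
width: 0.0952
grasp_force: 0.0
```

```bash
python3 - <<'E'
from h import *
s=ctrl.read_state();print(s["time_s"],s["joint_positions"].round(1),s["tcp_pos"].round(4),s["orientation"].round(3).tolist())
a=get_image("scene");b=get_image("top")
cv2.imwrite("pics/s3.png",a);cv2.imwrite("pics/t3.png",b)
u,v=proj("top",[[.574,-.113,.095]])[0].round().astype(int);p,q=proj("scene",[[.574,-.113,.05]])[0].round().astype(int)
print(u,v,p,q)
c=lambda im,x,y:cv2.resize(im[y-25:y+25,x-22:x+22],(396,450),interpolation=cv2.INTER_CUBIC)
cv2.imwrite("pics/m3.png",np.hstack([c(a,p,q),c(b,u,v)]))
E
```

```text
9.5 [-46.5 -14.5 123.8  47.5  72.9 -10.9] [ 0.5072 -0.1659  0.2175] [[0.55, 0.624, 0.555], [0.444, -0.781, 0.439], [0.707, 0.005, -0.707]]
290 184 233 198
```

View pics/m3.png

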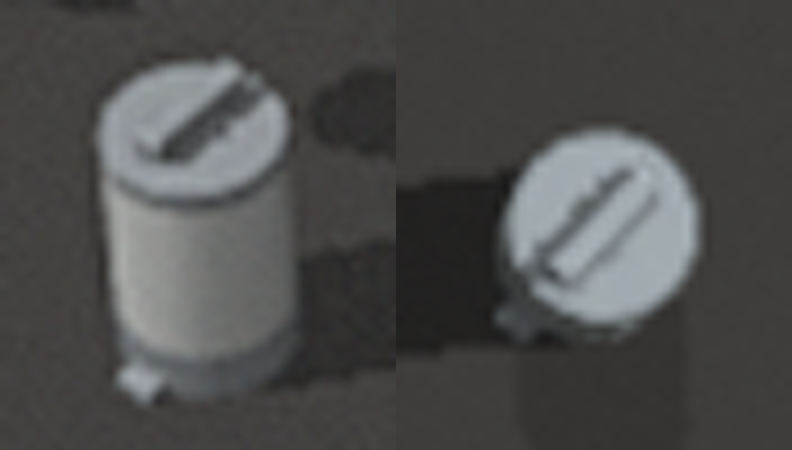

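The beaker stands upright on its collar, with its lid centre at top (290.6,183.7) and a lug at about (281,194). I now measure its centre and lug azimuth, plus the base's slot azimuth, more carefully.

```bash
python3 - <<'E'
from h import *
from scipy.optimize import least_squares
t=cv2.imread("pics/t3.png");g=cv2.cvtColor(t,cv2.COLOR_BGR2GRAY).astype(float)
print("centre guess",onz("top",[(290.6,183.7)],.095).round(4))
# lid edge points: radial half-level crossing
def edges(n,c,z,R,az,lo,hi,img):
    out=[]
    for a in az:
        rr=np.arange(lo,hi,.0002);d=np.array([np.cos(a),np.sin(a)])
        P=np.c_[c+rr[:,None]*d,np.full(len(rr),z)];q=proj(n,P).astype(np.float32)
        I=cv2.remap(img.astype(np.float32),q[:,0][None],q[:,1][None],cv2.INTER_LINEAR)[0]
        G=np.gradient(cv2.GaussianBlur(I[None],(0,0),4)[0]);k=np.argmax(np.abs(G));out.append((*(c+rr[k]*d),abs(G[k])))
    return np.array(out)
c=np.array([.5735,-.1126])
for i in range(2):
    # lid outer: sides where lid edge borders dark
    E=edges("top",c,.095,.03,np.radians(np.arange(-60,120,5)),.022,.038,g)
    f=least_squares(lambda q:np.hypot(*(E[:,:2]-q).T)-.030,c,loss="soft_l1",f_scale=.0005);c=f.x
print("lid centre",c.round(4),np.abs(f.fun).mean().round(4))
# lug
for n,px in(("top",((517-396)/9+268-.45,318/9+159-.45)),("scene",(140/9+211-.45,382/9+173-.45))):
    P=onz(n,[px],.0035)[0];d=P[:2]-c;print(n,"lug az",np.degrees(np.arctan2(d[1],d[0])).round(1),np.hypot(*d).round(4))
P=onz("top",[(285.8,189.2),(295.3,178.0)],.107);d=P[1]-P[0];print("ridge az",np.degrees(np.arctan2(d[1],d[0])),P.mean(0).round(4),np.hypot(*d))
# base: bore edges & outer rim at flange
b=np.array([.4945,.2285]);ok=np.radians(np.r_[52:180:4,232:372:4])
for i in range(2):
    E=edges("top",b,.095,.033,ok,.027,.040,g)
    f=least_squares(lambda q:np.hypot(*(E[:,:2]-q[:2]).T)-.033,b,loss="soft_l1",f_scale=.0005);b=f.x
print("bore centre",b.round(4),np.abs(f.fun).mean().round(4))
# angular profile at r=.0385 for slots and r=.048 for marks
az=np.radians(np.arange(-180,180,1.))
for r in(.038,.0455,.0475):
    P=np.c_[b+r*np.c_[np.cos(az),np.sin(az)],np.full(360,.095)]
    q=proj("top",P).astype(np.float32);I=cv2.remap(g.astype(np.float32),q[:,0][None],q[:,1][None],cv2.INTER_LINEAR)[0]
    m=I<np.median(I)-(60 if r<.04 else 25);lab=np.split(np.arange(360),np.where(np.diff(m.astype(int)))[0]+1)
    print(r,np.median(I),[(int(np.degrees(az[s[0]])),int(np.degrees(az[s[-1]])),round(float((np.degrees(az[s])*(I.max()-I[s])).sum()/(I.max()-I[s]).sum()),1)) for s in lab if m[s[0]]])
E
```

```text
centre guess [[ 0.5741 -0.1144  0.095 ]]
lid centre [ 0.5739 -0.1139] 0.0004
top lug az 132.8 0.0321
scene lug az -47.0 0.0322Traceback (most recent call last):
  File "<stdin>", line 23, in <module>
TypeError: return arrays must be of ArrayType
```

```bash
python3 - <<'E'
from h import *
from scipy.optimize import least_squares
t=cv2.imread("pics/t3.png");g=cv2.cvtColor(t,cv2.COLOR_BGR2GRAY).astype(np.float32)
P=onz("top",[(285.8,189.2),(295.3,178.0)],.107);d=P[1]-P[0];print("ridge az",np.degrees(np.arctan2(d[1],d[0])),P.mean(0).round(4),np.linalg.norm(d))
def samp(P,img=g,n="top"):
    q=proj(n,P).astype(np.float32);return cv2.remap(img,q[:,0].copy(),q[:,1].copy(),cv2.INTER_LINEAR)[:,0]
def edges(c,z,az,lo,hi):
    out=[];rr=np.arange(lo,hi,.0002)
    for a in az:
        p=c+rr[:,None]*np.array([np.cos(a),np.sin(a)])
        G=np.abs(np.gradient(cv2.GaussianBlur(samp(np.c_[p,np.full(len(rr),z)])[None],(0,0),4)[0]));out.append(p[G.argmax()])
    return np.array(out)
b=np.array([.4945,.2285])
for R,lo,hi,ok in((.033,.027,.040,np.r_[52:180:4,232:372:4]),(.052,.046,.058,np.r_[20:160:4])):
    c=b
    for i in range(2):
        E=edges(c,.095,np.radians(ok),lo,hi)
        f=least_squares(lambda q:np.hypot(*(E-q).T)-R,c,loss="soft_l1",f_scale=.0005);c=f.x
    print(R,"centre",c.round(4),np.abs(f.fun).mean().round(4))
    if R<.04:b0=c
b=b0;az=np.arange(-180,180,1.);a=np.radians(az)
for r in(.038,.0455,.0475):
    I=samp(np.c_[b+r*np.c_[np.cos(a),np.sin(a)],np.full(360,.095)])
    m=I<np.median(I)-(60 if r<.04 else 25);lab=np.split(np.arange(360),np.where(np.diff(m.astype(int)))[0]+1)
    print(r,np.median(I),[(az[s[0]],az[s[-1]],round(float(np.average(az[s],weights=I.max()-I[s])),1)) for s in lab if m[s[0]]])
E
```

```text
ridge az -41.65931327251905 [ 0.5732 -0.1135  0.107 ] 0.04141311830113768
0.033 centre [0.4937 0.2292] 0.0011
0.052 centre [0.4946 0.2281] 0.0004
0.038 252.0 [(np.float64(-180.0), np.float64(-180.0), -180.0), (np.float64(-162.0), np.float64(-134.0), -147.7), (np.float64(2.0), np.float64(6.0), 4.1), (np.float64(18.0), np.float64(46.0), 31.8)]
0.0455 251.59766 [(np.float64(-180.0), np.float64(-175.0), -177.5), (np.float64(1.0), np.float64(7.0), 3.8), (np.float64(179.0), np.float64(179.0), 179.0)]
0.0475 247.50586 [(np.float64(-180.0), np.float64(-175.0), -177.4), (np.float64(3.0), np.float64(5.0), 4.0)]
```

Beaker centre is (0.5737,-0.1135) with lugs at azimuth -47°, and both views agree. The base centre is (0.4943,0.2285), its slots at 32.5° and the pulse mark at 3°. Next: tool down, centre the beaker with a light cross-grip, then grip along the lugs.

servo_tool:
  offset:
    - [0.011, 0.0088, 0.0055]
    - [0.011, 0.0088, 0.0055]
    - [0.011, 0.0088, 0.0055]
    - [0.011, 0.0088, 0.0055]
    - [0.011, 0.0088, 0.0055]
    - [0.011, 0.0088, 0.0055]
    - [0, 0, 0]
    - [0, 0, 0]
    - [0, 0, 0]
    - [0, 0, 0]
    - [0, 0, 0]
    - [0, 0, 0]
    - [0, 0, 0]
    - [0, 0, 0]
    - [0, 0, 0]
    - [0, 0, 0]
    - [0, 0, 0]
    - [0, 0, 0]
    - [0, 0, 0]
    - [0, 0, 0]
  rot:
    - [-4.67, 5.87, 0]
    - [-4.67, 5.87, 0]
    - [-4.67, 5.87, 0]
    - [-4.67, 5.87, 0]
    - [-4.67, 5.87, 0]
    - [-4.67, 5.87, 0]
    - [0, 0, 8.55]
    - [0, 0, 8.55]
    - [0, 0, 8.55]
    - [0, 0, 8.55]
    - [0, 0, 8.55]
    - [0, 0, 8.55]
    - [0, 0, 8.55]
    - [0, 0, 8.55]
    - [0, 0, 8.55]
    - [0, 0, 8.55]
    - [0, 0, 8.55]
    - [0, 0, 0]
    - [0, 0, 0]
    - [0, 0, 0]
  hand: [1, 1, 1, 1, 1, 1, 1, 1, 1, 1, 1, 1, 1, 1, 1, 1, 1, 1, 1, 1]

```text
time_s: 11.6
tcp_pos: [0.5725, -0.1125, 0.2483]
orientation: [[-0.677, 0.736, -0.002], [0.736, 0.677, 0.001], [0.001, -0.001, -1.0]]
contact_force: [-0.2, 0.4, -0.0]
width: 0.0953
grasp_force: 0.0
```

servo_tool:
  offset:
    - [0.0012, -0.001, -0.024]
    - [0, 0, -0.024]
    - [0, 0, -0.024]
    - [0, 0, -0.024]
    - [0, 0, -0.024]
    - [0, 0, -0.024]
    - [0, 0, -0.024]
    - [0, 0, -0.024]
    - [0, 0, 0]
    - [0, 0, 0]
    - [0, 0, 0]
    - [0, 0, 0]
    - [0, 0, 0]
    - [0, 0, 0]
    - [0, 0, 0]
    - [0, 0, 0]
  rot:
    - [0, 0, 0]
    - [0, 0, 0]
    - [0, 0, 0]
    - [0, 0, 0]
    - [0, 0, 0]
    - [0, 0, 0]
    - [0, 0, 0]
    - [0, 0, 0]
    - [0, 0, 0]
    - [0, 0, 0]
    - [0, 0, 0]
    - [0, 0, 0]
    - [0, 0, 0]
    - [0, 0, 0]
    - [0, 0, 0]
    - [0, 0, 0]
  hand: [1, 1, 1, 1, 1, 1, 1, 1, 1, 1, 0.6, 0.4, 0.3, 0.2, 0.1, 0.1]
  force: 5

```text
time_s: 13.2
tcp_pos: [0.574, -0.1139, 0.0577]
orientation: [[-0.679, 0.735, -0.0], [0.735, 0.679, -0.001], [-0.0, -0.0, -1.0]]
contact_force: [-1.1, -0.7, 2.2]
width: 0.0599
grasp_force: 5.0
```

servo_tool:
  offset:
    - [0, 0, 0]
    - [0, 0, 0]
    - [0, 0, 0]
    - [0, 0, 0]
    - [0, 0, 0]
    - [0, 0, 0]
  rot:
    - [0, 0, 0]
    - [0, 0, 0]
    - [0, 0, 0]
    - [0, 0, 0]
    - [0, 0, 0]
    - [0, 0, 0]
  hand: [-0.5, -1, -1, 1, 1, 1]

```text
time_s: 13.8
tcp_pos: [0.5739, -0.1133, 0.0568]
orientation: [[-0.678, 0.735, -0.0], [0.735, 0.678, 0.001], [0.001, 0.0, -1.0]]
contact_force: [-0.4, -0.4, -1.5]
width: 0.0783
grasp_force: 0.0
```

servo_tool:
  offset:
    - [0, 0, 0]
    - [0, 0, 0]
    - [0, 0, 0]
    - [0, 0, 0]
    - [0, 0, 0]
    - [0, 0, 0]
    - [0, 0, 0]
    - [0, 0, 0]
    - [0, 0, 0]
    - [0, 0, 0]
    - [0, 0, 0]
    - [0, 0, 0]
    - [0, 0, 0]
    - [0, 0, 0]
    - [0, 0, 0]
  rot:
    - [0, 0, 0]
    - [0, 0, 0]
    - [0, 0, -8.15]
    - [0, 0, -8.15]
    - [0, 0, -8.15]
    - [0, 0, -8.15]
    - [0, 0, -8.15]
    - [0, 0, -8.15]
    - [0, 0, -8.15]
    - [0, 0, -8.15]
    - [0, 0, -8.15]
    - [0, 0, -8.15]
    - [0, 0, -8.15]
    - [0, 0, 0]
    - [0, 0, 0]
  hand: [1, 1, 1, 1, 1, 1, 1, 1, 1, 1, 1, 1, 1, 1, 1]

```text
time_s: 15.3
tcp_pos: [0.5741, -0.1136, 0.0572]
orientation: [[0.728, 0.685, 0.0], [0.685, -0.728, 0.0], [0.0, 0.0, -1.0]]
contact_force: [-0.5, 0.4, 1.0]
width: 0.095
grasp_force: 0.0
```

servo_tool:
  offset:
    - [0, 0, 0]
    - [0, 0, 0]
    - [0, 0, 0]
    - [0, 0, 0]
    - [0, 0, 0]
    - [0, 0, 0]
    - [0, 0, 0]
    - [0, 0, 0]
    - [0, 0, 0]
  rot:
    - [0, 0, 0]
    - [0, 0, 0]
    - [0, 0, 0]
    - [0, 0, 0]
    - [0, 0, 0]
    - [0, 0, 0]
    - [0, 0, 0]
    - [0, 0, 0]
    - [0, 0, 0]
  hand: [0.5, 0.3, 0.2, -1, -1, -1, -1, -1, -1]
  force: 40

```text
time_s: 16.2
tcp_pos: [0.574, -0.1136, 0.0573]
orientation: [[0.73, 0.683, -0.0], [0.683, -0.73, 0.0], [-0.0, -0.0, -1.0]]
contact_force: [0.1, 0.8, 0.6]
width: 0.0593
grasp_force: 40.0
```

```bash
python3 - <<'E'
from h import *
s=ctrl.read_state();o=s["orientation"];print(s["time_s"],s["joint_positions"].round(1),s["tcp_pos"].round(4),np.degrees(np.arctan2(o[1,1],o[0,1])))
a=get_image("scene")
cv2.imwrite("pics/s4.png",a)
p,q=proj("scene",[[.574,-.113,.04]])[0].round().astype(int);print(p,q)
cv2.imwrite("pics/m4.png",cv2.resize(a[q-30:q+30,p-40:p+40],(800,600),interpolation=cv2.INTER_CUBIC))
E
```

```text
16.2 [-16.5   8.1 110.3   0.   61.5  30.5] [ 0.574  -0.1136  0.0573] -46.92710571180104
233 200
```

View pics/m4.png

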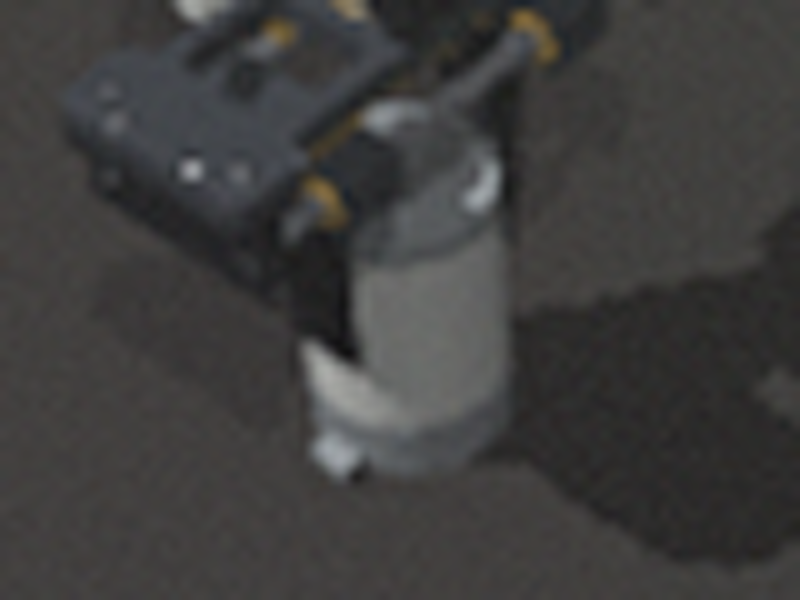

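servo_tool:
  offset:
    - [0, 0, 0.01]
    - [0, 0, 0.028]
    - [0, 0, 0.028]
    - [0, 0, 0.028]
    - [0, 0, 0.028]
    - [0, 0, 0.028]
    - [-0.00664, 0.0285, 0]
    - [-0.00664, 0.0285, 0]
    - [-0.00664, 0.0285, 0]
    - [-0.00664, 0.0285, 0]
    - [-0.00664, 0.0285, 0]
    - [-0.00664, 0.0285, 0]
    - [-0.00664, 0.0285, 0]
    - [-0.00664, 0.0285, 0]
    - [-0.00664, 0.0285, 0]
    - [-0.00664, 0.0285, 0]
    - [-0.00664, 0.0285, 0]
    - [-0.00664, 0.0285, 0]
    - [0, 0, 0]
    - [0, 0, 0]
  rot:
    - [0, 0, 0]
    - [0, 0, 0]
    - [0, 0, 0]
    - [0, 0, 0]
    - [0, 0, 0]
    - [0, 0, 0]
    - [0, 0, 6.62]
    - [0, 0, 6.62]
    - [0, 0, 6.62]
    - [0, 0, 6.62]
    - [0, 0, 6.62]
    - [0, 0, 6.62]
    - [0, 0, 6.62]
    - [0, 0, 6.62]
    - [0, 0, 6.62]
    - [0, 0, 6.62]
    - [0, 0, 6.62]
    - [0, 0, 6.62]
    - [0, 0, 0]
    - [0, 0, 0]
  hand: [-1, -1, -1, -1, -1, -1, -1, -1, -1, -1, -1, -1, -1, -1, -1, -1, -1, -1, -1, -1]

```text
time_s: 18.25
tcp_pos: [0.494, 0.2285, 0.2072]
orientation: [[-0.538, 0.843, -0.0], [0.843, 0.538, -0.001], [-0.001, -0.0, -1.0]]
contact_force: [0.1, 0.4, -3.7]
width: 0.0596
grasp_force: 40.0
```

servo_tool:
  offset:
    - [0, 0, -0.015]
    - [0, 0, -0.015]
    - [0, 0, -0.008]
    - [0, 0, 0]
    - [0, 0, 0]
    - [0, 0, 0]
  rot:
    - [0, 0, 0]
    - [0, 0, 0]
    - [0, 0, 0]
    - [0, 0, 0]
    - [0, 0, 0]
    - [0, 0, 0]
  hand: [-1, -1, -1, -1, -1, -1]

```text
time_s: 18.85
tcp_pos: [0.4948, 0.2283, 0.1698]
orientation: [[-0.537, 0.843, 0.001], [0.843, 0.537, 0.0], [-0.0, 0.001, -1.0]]
contact_force: [0.5, -0.5, -3.2]
width: 0.0599
grasp_force: 40.0
```

```bash
python3 - <<'E'
from h import *
s=ctrl.read_state();o=s["orientation"];print(s["time_s"],s["joint_positions"].round(1),s["tcp_pos"].round(4),np.degrees(np.arctan2(o[1,1],o[0,1])),o[2].round(3),s["contact_force"].round(1),s["wrist_torque"].round(2),s["width"])
a=get_image("scene");cv2.imwrite("pics/s5.png",a)
p,q=proj("scene",[[.494,.2285,.12]])[0].round().astype(int);print(p,q)
cv2.imwrite("pics/m5.png",cv2.resize(a[q-30:q+30,p-40:p+40],(800,600),interpolation=cv2.INTER_CUBIC))
z=s["tcp_pos"][2]-.0573;c=s["tcp_pos"][:2]
for azi in(32.5,212.5):
    d=np.array([np.cos(np.radians(azi)),np.sin(np.radians(azi))])
    for r in(.03,.038):
        print("exp lug",azi,r,((proj("scene",[[*(c+r*d),z+.0035]])[0]-[p-40,q-30]+.45)*10).round())
print("collar ctr",((proj("scene",[[*c,z]])[0]-[p-40,q-30]+.45)*10).round())
for azi in(32.5,212.5): print("slot end",((proj("scene",[[.4943+.043*np.cos(np.radians(azi)),.2285+.043*np.sin(np.radians(azi)),.095]])[0]-[p-40,q-30]+.45)*10).round())
E
```

```text
18.85 [ 19.1  -4.  111.1  -0.   72.9 -13.4] [0.4948 0.2283 0.1698] 32.493022797767516 [-0.     0.001 -1.   ] [ 0.5 -0.5 -3.2] [ 0.03 -0.13  0.02] 0.05991279986397894
344 153
exp lug 32.5 0.03 [474. 365.]
exp lug 32.5 0.038 [494. 378.]
exp lug 212.5 0.03 [326. 266.]
exp lug 212.5 0.038 [307. 253.]
collar ctr [397. 324.]
slot end [496. 439.]
slot end [287. 298.]
```

View pics/m5.png

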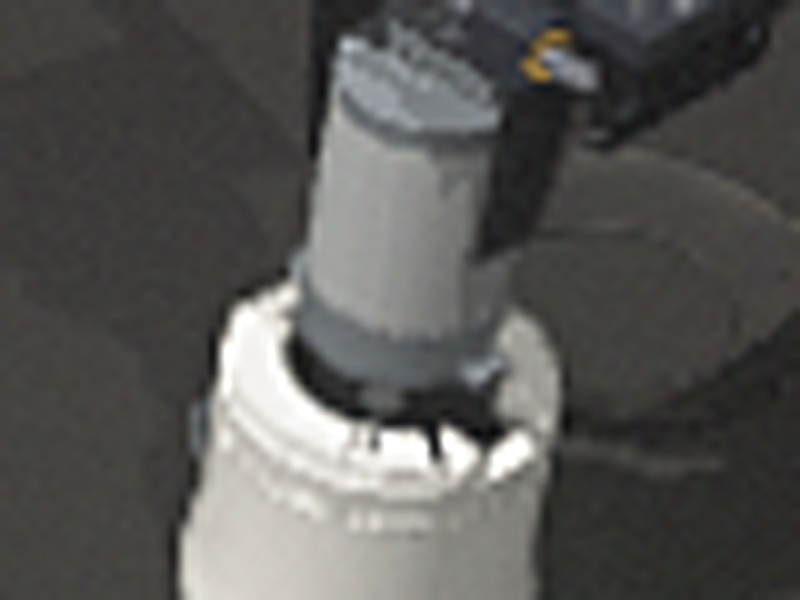

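The lug is seen at (485,368), where (484,371) was expected, and it sits right above the slot (490,430). I lower it in.

servo_tool:
  offset:
    - [0, 0, -0.008]
    - [0, 0, -0.008]
    - [0, 0, -0.002]
    - [0, 0, -0.002]
    - [0, 0, -0.002]
    - [0, 0, -0.002]
    - [0, 0, 0]
    - [0, 0, 0]
  rot:
    - [0, 0, 0]
    - [0, 0, 0]
    - [0, 0, 0]
    - [0, 0, 0]
    - [0, 0, 0]
    - [0, 0, 0]
    - [0, 0, 0]
    - [0, 0, 0]
  hand: [-1, -1, -1, -1, -1, -1, -1, -1]

```text
time_s: 19.7
tcp_pos: [0.4943, 0.2285, 0.1451]
orientation: [[-0.537, 0.843, -0.0], [0.843, 0.537, 0.0], [0.0, 0.0, -1.0]]
contact_force: [-0.2, 1.6, -3.5]
width: 0.0594
grasp_force: 40.0
```

servo_tool:
  offset:
    - [0, 0, -0.002]
    - [0, 0, -0.002]
    - [0, 0, -0.002]
    - [0, 0, -0.001]
    - [0, 0, -0.001]
    - [0, 0, 0]
    - [0, 0, 0]
  rot:
    - [0, 0, 0]
    - [0, 0, 0]
    - [0, 0, 0]
    - [0, 0, 0]
    - [0, 0, 0]
    - [0, 0, 0]
    - [0, 0, 0]
  hand: [-1, -1, -1, -1, -1, -1, -1]

```text
time_s: 20.4
tcp_pos: [0.4942, 0.2287, 0.1373]
orientation: [[-0.537, 0.843, -0.0], [0.843, 0.537, 0.001], [0.001, 0.0, -1.0]]
contact_force: [-2.9, 4.7, -1.0]
width: 0.0597
grasp_force: 40.0
```

servo_tool:
  offset:
    - [0, 0, -0.001]
    - [0, 0, -0.0005]
    - [0, 0, 0]
    - [0, 0, 0]
  rot:
    - [0, 0, 0]
    - [0, 0, 0]
    - [0, 0, 0]
    - [0, 0, 0]
  hand: [-1, -1, -1, -1]

```text
time_s: 20.8
tcp_pos: [0.4943, 0.2287, 0.1372]
orientation: [[-0.537, 0.843, -0.0], [0.843, 0.537, 0.001], [0.001, -0.0, -1.0]]
contact_force: [-6.3, 3.8, 5.7]
width: 0.0596
grasp_force: 40.0
```

```bash
python3 - <<'E'
from h import *
s=ctrl.read_state();print(s["time_s"],s["tcp_pos"].round(4),s["contact_force"].round(1),s["wrist_torque"].round(2),s["width"])
E
```

```text
20.8 [0.4943 0.2287 0.1372] [-6.3  3.8  5.7] [ 0.64  1.01 -0.13] 0.05959627503591683
```

Seated: it stops at z 0.1372, exactly home, with the force turning upward. I ease off the side load, then twist in small steps watching the torque.

servo_tool:
  offset:
    - [-0.001, 0.0006, 0.0005]
    - [0, 0, 0]
    - [0, 0, 0]
  rot:
    - [0, 0, 0]
    - [0, 0, 0]
    - [0, 0, 0]
  hand: [-1, -1, -1]
  force: 50

```text
time_s: 21.1
tcp_pos: [0.494, 0.2289, 0.1372]
orientation: [[-0.538, 0.843, 0.002], [0.843, 0.538, -0.0], [-0.001, 0.001, -1.0]]
contact_force: [-2.1, 1.7, 4.7]
width: 0.0598
grasp_force: 50.0
```

```bash
cat >r.py <<'E'
from h import *
s=ctrl.read_state();o=s["orientation"];print(s["time_s"],s["tcp_pos"].round(4),"az",np.degrees(np.arctan2(o[1,1],o[0,1])).round(2),s["contact_force"].round(1),s["wrist_torque"].round(3))
E
python3 r.py
```

```text
21.1 [0.494  0.2289 0.1372] az 32.52 [-2.1  1.7  4.7] [ 0.342  0.313 -0.089]
```

servo_tool:
  offset:
    - [0, 0, 0]
    - [0, 0, 0]
    - [0, 0, 0]
  rot:
    - [0, 0, -2]
    - [0, 0, 0]
    - [0, 0, 0]
  hand: [-1, -1, -1]

```text
time_s: 21.4
tcp_pos: [0.4942, 0.2287, 0.1372]
orientation: [[-0.509, 0.861, 0.002], [0.861, 0.509, -0.001], [-0.001, 0.001, -1.0]]
contact_force: [-2.0, 0.4, 5.1]
width: 0.0596
grasp_force: 50.0
```

```bash
python3 r.py
```

```text
21.4 [0.4942 0.2287 0.1372] az 30.58 [-2.   0.4  5.1] [0.12  0.137 0.061]
```

servo_tool:
  offset:
    - [0, 0, 0]
    - [0, 0, 0]
    - [0, 0, 0]
  rot:
    - [0, 0, -2]
    - [0, 0, 0]
    - [0, 0, 0]
  hand: [-1, -1, -1]

```text
time_s: 21.7
tcp_pos: [0.4942, 0.2287, 0.1372]
orientation: [[-0.478, 0.878, 0.002], [0.878, 0.478, -0.001], [-0.001, 0.001, -1.0]]
contact_force: [-1.1, 0.8, 5.5]
width: 0.0596
grasp_force: 50.0
```

```bash
python3 r.py
```

```text
21.7 [0.4942 0.2287 0.1372] az 28.58 [-1.1  0.8  5.5] [0.143 0.3   0.043]
```

servo_tool:
  offset:
    - [0, 0, 0]
    - [0, 0, 0]
    - [0, 0, 0]
  rot:
    - [0, 0, -3]
    - [0, 0, 0]
    - [0, 0, 0]
  hand: [-1, -1, -1]

```text
time_s: 22.0
tcp_pos: [0.4941, 0.2286, 0.1372]
orientation: [[-0.432, 0.902, 0.002], [0.902, 0.432, -0.001], [-0.001, 0.001, -1.0]]
contact_force: [-1.3, 0.6, 6.5]
width: 0.0597
grasp_force: 50.0
```

```bash
python3 r.py
```

```text
22.0 [0.4941 0.2286 0.1372] az 25.58 [-1.3  0.6  6.5] [0.081 0.287 0.106]
```

servo_tool:
  offset:
    - [0, 0, 0]
    - [0, 0, 0]
    - [0, 0, 0]
    - [0, 0, 0]
    - [0, 0, 0]
    - [0, 0, 0]
    - [0, 0, 0]
    - [0, 0, 0]
    - [0, 0, 0]
    - [0, 0, 0]
    - [0, 0, 0]
    - [0, 0, 0]
  rot:
    - [0, 0, -3]
    - [0, 0, -3]
    - [0, 0, -3]
    - [0, 0, -3]
    - [0, 0, -3]
    - [0, 0, -3]
    - [0, 0, -3]
    - [0, 0, -3]
    - [0, 0, -3.3]
    - [0, 0, 0]
    - [0, 0, 0]
    - [0, 0, 0]
  hand: [-1, -1, -1, -1, -1, -1, -1, -1, -1, -1, -1, -1]

```text
time_s: 23.2
tcp_pos: [0.4939, 0.2283, 0.1372]
orientation: [[0.03, 1.0, 0.001], [1.0, -0.03, -0.002], [-0.002, 0.001, -1.0]]
contact_force: [-2.9, -1.3, 7.2]
width: 0.0597
grasp_force: 50.0
```

```bash
python3 r.py; python3 - <<'E'
from h import *
a=get_image("scene");b=get_image("top");cv2.imwrite("pics/s6.png",a);cv2.imwrite("pics/t6.png",b)
p,q=proj("scene",[[.494,.2285,.13]])[0].round().astype(int)
cv2.imwrite("pics/m6.png",cv2.resize(a[q-30:q+30,p-40:p+40],(800,600),interpolation=cv2.INTER_CUBIC))
c=np.array([.4942,.2287])
for az in(0,-4,-8,-30):
    for s in(0,180):
        t=np.radians(az+s);print(az,s,((proj("scene",[[*(c+.022*np.array([np.cos(t),np.sin(t)])),.187]])[0]-[p-40,q-30]+.45)*10).round())
E
```

```text
23.2 [0.4939 0.2283 0.1372] az -1.71 [-2.9 -1.3  7.2] [-0.122  0.423  0.138]
0 0 [452. 200.]
0 180 [411. 109.]
-4 0 [447. 201.]
-4 180 [416. 109.]
-8 0 [441. 201.]
-8 180 [421. 109.]
-30 0 [412. 197.]
-30 180 [450. 112.]
```

View pics/m6.png

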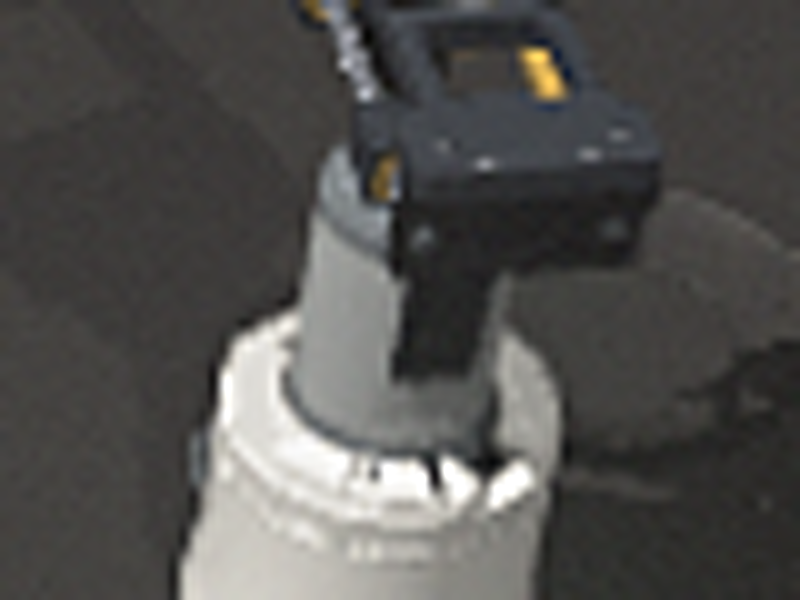

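The beaker sits home and upright, and the finger on the lug line (440,370) points at the long pulse bar (435,470). The counter-torque of about 0.138 N m matches the spring at half-way, so I hand in.

```bash
python3 -c "
from bench import ctrl
print(ctrl.close_job())"
```

```text
the job is handed in; nothing more can be done
None
```

The beaker was stood upright on the table, set fully home in the white base, and twisted clockwise to the half-way pulse mark. It is still gripped there and was handed in at about 23 s, short of the lock; the half-way angle is good to roughly 2°.

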